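# Weigh out chocolate on a locked portion scale

### The job

Weigh out the cooking chocolate for the cake: swing the lock lever beside the scale's dial fully over to free the pan, lay blocks from the chopping board gently on the pan until the pointer comes to rest between the two prongs of the index clip on the dial, then swing the lever fully back to lock the pan with the chocolate on it. Keep the blocks you do not need on the board, do not slam the pan down on its stop, and leave the index clip and the other things where they are.

Things in the scene. Friction and masses are not known exactly. Their poses are not given: they have to be found in the camera images.
- scale: white wedge-shaped mechanical portion scale, 176 mm wide, about 220 mm deep, 91 mm high without its pan, standing firm; origin on the worktop under the middle of the pan; x points from its dial side (-x, faces the robot) to its back, y to its left
- pan_floor (a point): middle of the upper face of the scale's steel pan, a tray of 130 (x) x 190 mm (y) outside with a 10 mm high, 3 mm thick rim, 122 mm above the worktop when empty; axes as the scale's. The pan is on a spring and sinks level by 20 mm for 200 g, 22 mm at its stop
- pointer (a joint): angle of the black pointer on the scale's round dial (120 mm across, tilted back 45 degrees, on the left half of the scale's front): 0 straight up the dial when the pan is empty, growing clockwise by 0.02356 rad for each gram (270 degrees for 200 g; a tick each 10 g, a long one each 50 g). It does not move while the pan is locked
- pointer_tip (a point): tip of the pointer, 41 mm from the dial's centre
- index (a joint): angle of the index clip, a dark steel fork that sits on the dial's rim and has been set to the wanted weight: measured like the pointer's angle, at the middle between its two prongs. The prongs point inwards, with their inner edges about 0.36 rad (15 g) either side of that middle. Stiff; leave it as it is set
- index_mid (a point): point midway between the prongs of the index clip, 41 mm from the dial's centre: where the pointer's tip would be at exactly the wanted weight
- lock (a joint): angle of the pan lock lever on the scale's front, right of the dial: 0 locked, leaning 0.5 rad from upright to the left, towards the dial (the scale's +y); 1.0 fully released, leaning 0.5 rad to the right (-y). Inside, it works a brake that grips the pan below about 0.3 rad. It stays where it is left; a few newtons at the knob move it
- lock_tip (a point): middle of the lever's black cylindrical knob (17 mm across, 22 mm long along the scale's x). It moves in the scale's y-z plane on an arc of 55 mm radius about a pivot at x -125, y -68, z 60 mm of the scale
- board: wooden chopping board, 176 (x) x 130 (y) x 14 mm high, does not slide; origin at the centre of its underside
- long_a: long block of dark cooking chocolate, 72 x 26 x 20 mm high with 4 scored squares in a row, about 50 g (each block differs by up to a tenth), lying flat on the chopping board at the start; origin at the centre of its underside, x along its length, grip it across its 26 mm (y)
- long_b: the other long block of dark cooking chocolate, 72 x 26 x 20 mm high with 4 scored squares in a row, about 50 g (each block differs by up to a tenth), lying flat on the chopping board at the start; origin at the centre of its underside, x along its length, grip it across its 26 mm (y)
- short_a: short block of dark cooking chocolate, 36 x 26 x 20 mm high with 2 scored squares in a row, about 25 g (each block differs by up to a tenth), lying flat on the chopping board at the start; origin at the centre of its underside, x along its length, grip it across its 26 mm (y)
- short_b: the other short block of dark cooking chocolate, 36 x 26 x 20 mm high with 2 scored squares in a row, about 25 g (each block differs by up to a tenth), lying flat on the chopping board at the start; origin at the centre of its underside, x along its length, grip it across its 26 mm (y)
- mug: white coffee mug with a handle, 92 mm across, 95 mm high, on the worktop before the telephone; origin at its underside
- shot_glass: small clear glass, 49 mm across, 62 mm high, on the worktop before the telephone; origin at its underside

How it is judged (in metres and radians):
On the way, in this order (a step that is already met when the one before it is completed fails the run):
1. the lock lever is swung over (past 0.8 rad) and the pan is free (value of joint lock above 0.8 rad), for 0.2 s.
2. with the pan free and not touched by the robot, the pointer rests between the prongs of the index clip (value of joint lock above 0.5 rad and distance between pointer_tip and index_mid below 0.0152 m and contact force between the fingers and pan below 0.1 N and velocity of joint pointer between -0.15 and 0.15 rad/s and contact force between the fingers and long_a below 0.1 N and contact force between the fingers and long_b below 0.1 N and contact force between the fingers and short_a below 0.1 N and contact force between the fingers and short_b below 0.1 N), for 0.4 s.
At the end, for the whole second after the job is handed in: The lock lever is back within 0.12 rad of its locked stop, the pointer stands between the prongs of the index clip (its tip within 15.2 mm of the middle, about 0.37 rad or 16 g either way), and every block lies at rest either on the pan or on the chopping board (value of joint lock below 0.12 rad and distance between pointer_tip and index_mid below 0.0152 m and ((x of long_a in the frame of pan_floor between -0.063 and 0.063 m and y of long_a in the frame of pan_floor between -0.093 and 0.093 m and z of long_a in the frame of pan_floor between -0.006 and 0.055 m) or (x of long_a in the frame of board between -0.088 and 0.088 m and y of long_a in the frame of board between -0.065 and 0.065 m and z of long_a in the frame of board between 0.008 and 0.024 m)) and linear speed of each of long_a, long_b, short_a, short_b below 0.02 m/s and ((x of long_b in the frame of pan_floor between -0.063 and 0.063 m and y of long_b in the frame of pan_floor between -0.093 and 0.093 m and z of long_b in the frame of pan_floor between -0.006 and 0.055 m) or (x of long_b in the frame of board between -0.088 and 0.088 m and y of long_b in the frame of board between -0.065 and 0.065 m and z of long_b in the frame of board between 0.008 and 0.024 m)) and ((x of short_a in the frame of pan_floor between -0.063 and 0.063 m and y of short_a in the frame of pan_floor between -0.093 and 0.093 m and z of short_a in the frame of pan_floor between -0.006 and 0.055 m) or (x of short_a in the frame of board between -0.088 and 0.088 m and y of short_a in the frame of board between -0.065 and 0.065 m and z of short_a in the frame of board between 0.008 and 0.024 m)) and ((x of short_b in the frame of pan_floor between -0.063 and 0.063 m and y of short_b in the frame of pan_floor between -0.093 and 0.093 m and z of short_b in the frame of pan_floor between -0.006 and 0.055 m) or (x of short_b in the frame of board between -0.088 and 0.088 m and y of short_b in the frame of board between -0.065 and 0.065 m and z of short_b in the frame of board between 0.008 and 0.024 m))); the robot touches nothing.
It fails at once if the index clip was turned (distance of index_mid from where it was at the start of the episode above 0.005 m).
It fails at once if the pan was slammed or pressed down on its stop (height (world z) of pan_floor below 0.1012 m).
It fails at once if one of the other things on the worktop was shoved away or lifted (distance of any of mug, shot_glass from where it was at the start of the episode above 0.03 m).
It also fails if it takes over 72 s, if anything falls off the work surface, if the arm or the gripper's body presses on something with over 40 N, if the wrist force passes 120 N, or if a joint passes its speed limit or range.

### The arm

A 6-joint arm with a two-finger parallel gripper is mounted at the origin on a cart in front of the work surface, level with it; the furniture and walls round the work are solid. World frame = base frame: x ahead of the robot, y to its left, z up, the work surface at z = 0. Lengths are in mm, angles in rad, forces in N, time in s.
With the tool pointing down it reaches from about 275 to 825 mm from the base axis. Payload 4.9 kg.
Tool frame: the origin (TCP) lies at the very end of the fingers, on their centre line; the grasp point (between the pads) lies 19 mm behind it; z points along the fingers, y is the line along which they close (so a half turn about z gives the same grasp; the last joint's range is limited). The gripper opens to 85 mm and grips with 20 to 120 N. Pads are 22 mm wide; open, the fingers measure 114 mm over their backs; the gripper's body (76 mm by 85 mm) begins 54 mm behind the grasp point. The pads swing forward as they close: fully open they stand 13 mm farther back than shut.
Start: joints at [1.064, 0.326, -0.193, 1.052, 0, 1.437], TCP at [200.319, 512.241, 231.281] pointing down, gripper open.
Joint ranges: [-2.65, 2.65], [-0.97, 1.79], [-1.3, 1.35], [-1.93, 2.1], [-1.47, 1.37], [-3.14, 3.14]. Speed limits (rad/s): [2.57, 2.57, 3.14, 3.14, 3.14, 3.14].

### API

Orientations are given as [roll, pitch, yaw] about the fixed x, y, z axes, in that order (R = Rz(yaw) Ry(pitch) Rx(roll)).
In Python, from bench import bot, solve_ik, imaging gives the robot as it stands. Calls block until the motion is done:
- bot.move_ptp(position, orientation): joint-space move of the TCP to a pose.
- bot.movel(position, rot=None, max_speed=150, threshold=None): straight line of the TCP; rot=None keeps the orientation; max_speed is the mean speed in mm/s. With threshold (N) it stops when the force on the tool has changed by that much, and returns True; else False.
- bot.move_j(angles): joint-space move.
- bot.grip(opening, effort=None): opening from 0.0 (shut) to 1.0 (fully open); effort is the grip in N (None keeps the last); returns when the fingers have stopped.
- bot.dwell(seconds).
- solve_ik(position, orientation): joint angles nearest the present ones, or None.
- bot.get_state(): the state.
- imaging.capture(name): name is "scene" or "top" or "wrist"; returns the picture (384x512x3 uint8, blue, green, red); there is no depth.
- imaging.camera_model(name): a dict with "K" (3x3 intrinsics, pixels), "position" and "rotation" of the camera in the world. Camera axes: x right, y up, looking along -z (the intrinsics and any distortion apply to the point x, -y, -z); pixel columns grow to the right and rows downward; lengths in mm; the calibration is good to about 2 mm. A picture is of the moment at which its call begins: read the wrist's pose just before it. camera_model takes no time and is no camera call; for the wrist camera it gives the pose at the moment of the call.
A pose or a line that the arm cannot do raises bot.IKError and nothing moves.
- bot.sign_off(): hands the job in; it is judged then, once.
The state is a dict: "t": time; "qpos": joint angles; "joint_velocities": joint speeds; "effort": joint torques, N m; "tcp_pos": TCP position; "orientation": TCP orientation; "contact_force": force on the tool from outside, world axes, zero at the start; "wrist_torque": the same for the moment, N m; "opening": opening from 0.0 (shut) to 1.0 (fully open); "gripper_force": force on a finger pad.
Only numpy, scipy, OpenCV 4.12 (cv2) and the standard library are available. Lean on these libraries where they do the work, as an engineer would, in place of code of your own. Each camera call takes 0.05 s, during which the arm holds its last target. There are 200 camera calls.

## Working session

There is one attempt and no reset: what is moved stays moved. The work goes in short steps, each a Python script; the robot and the scene stay as the last script left them, time stands still between calls to the robot, and variables do not carry over. Pictures are saved under pics/ and viewed, at most 10 in all, crops included, and the job is handed in when it is done.

```bash
ls; mkdir -p pics; python3 - <<'E'
from bench import bot, imaging
import cv2
for n in("scene","top","wrist"):
    im=imaging.capture(n); cv2.imwrite(f"pics/{n}0.png",im)
    m=imaging.camera_model(n); print(n,m)
s=bot.get_state();print(s['t'],s['tcp_pos'],s['orientation'])
E
```

```text
pics
scene {'K': array([[410.3595407 ,   0.        , 255.09405411],
       [  0.        , 410.3595407 , 191.72916082],
       [  0.        ,   0.        ,   1.        ]]), 'position': array([-153.32758788,  576.5525814 ,  608.78489862]), 'rotation': array([ 1.06385508, -0.01109409, -2.28264432])}
top {'K': array([[366.04116807,   0.        , 255.99384025],
       [  0.        , 366.04116807, 191.51971462],
       [  0.        ,   0.        ,   1.        ]]), 'position': array([ 312.64295558,  -13.53533795, 1249.03377072]), 'rotation': array([ 0.15992592,  0.01853673, -1.54508885])}
wrist {'K': array([[345.89548897,   0.        , 256.74844214],
       [  0.        , 345.89548897, 194.36583857],
       [  0.        ,   0.        ,   1.        ]]), 'position': array([130.90583182, 538.21962565, 373.23460356]), 'rotation': array([-2.95143517e-01,  1.07090373e-03,  1.19846077e+00])}
0.15 [200.08340136 511.84645435 230.67911008] [-3.14028505e+00 -1.75827387e-04  2.76882024e+00]
```

View pics/scene0.png

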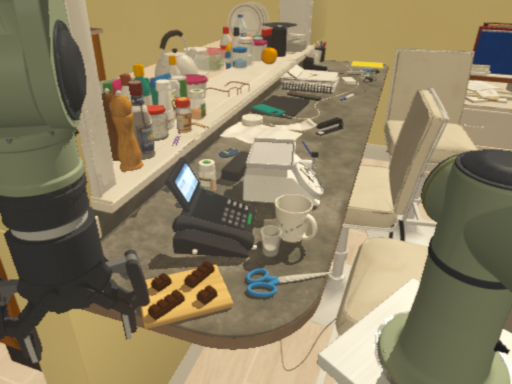

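View pics/top0.png

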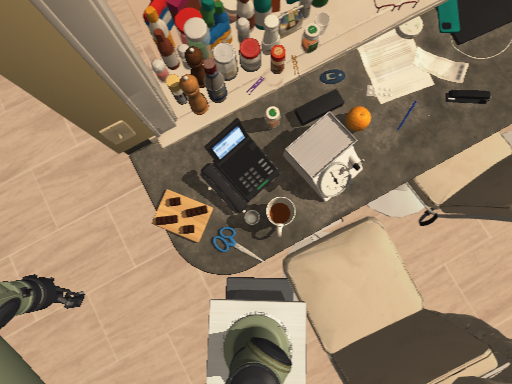

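The scene view shows the board with four blocks at about (185,295) and the scale at (280,175). In the top view the board is at about (183,215) with blocks at (173,202), (194,211), (166,219) and (187,230), and the scale is at (325,155) with its dial at (335,180). Next I'll write helpers and get a zoomed top crop with rough positions.

```bash
cat > h.py <<'E'
import numpy as np, cv2
from bench import bot, solve_ik, imaging
from scipy.spatial.transform import Rotation as Rn
def R(m): return Rn.from_euler('xyz',m['rotation']).as_matrix()
def ray(m,uv):
    K=m['K']; d=np.array([(uv[0]-K[0,2])/K[0,0],-(uv[1]-K[1,2])/K[1,1],-1.]); return R(m)@d
def onplane(m,uv,z):
    d=ray(m,uv); p=np.array(m['position']); return p+d*(z-p[2])/d[2]
def proj(m,P):
    c=R(m).T@(np.asarray(P,float)-m['position']); K=m['K']
    return np.array([K[0,2]+K[0,0]*c[0]/-c[2],K[1,2]-K[1,1]*c[1]/-c[2]])
def choc(im):
    b,g,r=[im[...,i].astype(int) for i in range(3)]
    return ((r<95)&(r>=b)&(b<60)&(g<70)).astype(np.uint8)
E
python3 - <<'E'
from h import *
im=cv2.imread("pics/top0.png"); m=imaging.camera_model("top")
hsv=cv2.cvtColor(im,cv2.COLOR_BGR2HSV)
x0,y0=145,185
roi=im[185:248,145:218]
wood=cv2.inRange(hsv,(8,90,120),(28,255,255))[185:248,145:218]
k=np.ones((3,3),np.uint8)
c=max(cv2.findContours(cv2.morphologyEx(wood,cv2.MORPH_CLOSE,np.ones((13,13),np.uint8)),0,2)[0],key=cv2.contourArea)
bx=cv2.boxPoints(cv2.minAreaRect(c))+[x0,y0]
P=np.array([onplane(m,q,14) for q in bx]);print("board",P.round(0)[:,:2].tolist(),P.mean(0).round(),np.linalg.norm(np.diff(P,axis=0),axis=1))
hull=np.zeros(wood.shape,np.uint8);cv2.fillPoly(hull,[cv2.convexHull(c)],1)
dk=((roi.max(2)<100)&(hull>0)).astype(np.uint8)
for c in cv2.findContours(dk,0,2)[0]:
    if cv2.contourArea(c)<15: continue
    b=cv2.boxPoints(cv2.minAreaRect(c))+[x0,y0]; P=np.array([onplane(m,q,34) for q in b])
    e=np.diff(P,axis=0);L=np.linalg.norm(e,axis=1);i=L[:2].argmax()
    print("blk",P.mean(0).round(),L[:2].round(),np.arctan2(e[i,1],e[i,0]).round(2))
for q,z in(((333,180),60),((320,143),125)): print(onplane(m,q,z))
mw=imaging.camera_model("wrist");s=bot.get_state()
Rt=Rn.from_euler('xyz',s['orientation']).as_matrix()
print("cam in tool",Rt.T@(mw['position']-s['tcp_pos']), (Rt.T@R(mw)).round(3))
cv2.imwrite("pics/c1.png",cv2.resize(im[100:210,270:380],None,fx=5.4,fy=5.4,interpolation=cv2.INTER_CUBIC))
E
```

```text
board [[525.0, 398.0], [531.0, 149.0], [320.0, 140.0], [314.0, 382.0]] [423. 267.  14.] [248.78235764 210.60377185 242.096048  ]
blk [335. 265.  34.] [ 42. 108.] -1.92
blk [377. 236.  34.] [33. 26.] -1.55
blk [392. 168.  34.] [62. 14.] -0.42
blk [405. 315.  34.] [76. 27.] -1.44
blk [437. 215.  34.] [72. 27.] -1.33
blk [469. 289.  34.] [27. 34.] -1.55
blk [509. 324.  34.] [119.  95.] -1.0
[ 548.03628303 -239.26578312   60.        ]
[ 653.65961886 -186.81745206  125.        ]
cam in tool [  74.0566805    -0.81888511 -142.54152558] [[ 0.     0.957  0.291]
 [ 1.    -0.    -0.   ]
 [-0.     0.291 -0.957]]
```

View pics/c1.png

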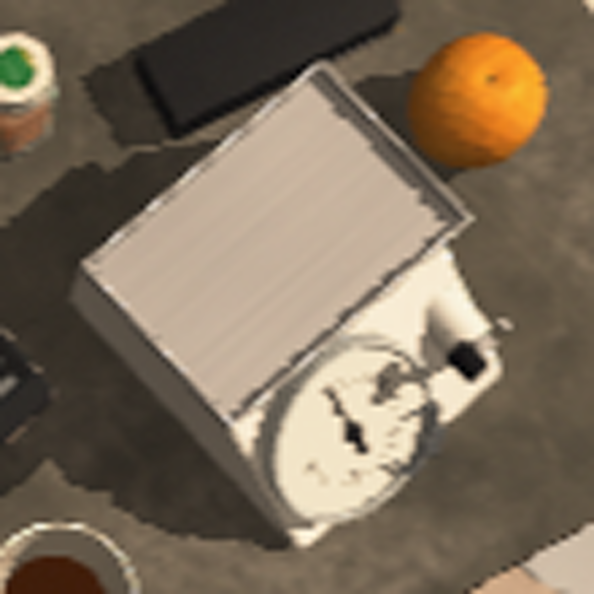

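The crop shows the pan rim corners at (82,265), (320,65), (472,215) and (232,415), the dial centre near (350,435), and the lever knob near (468,360). Next I'll compute the scale pose and take a wrist look at the dial.

```bash
python3 - <<'E'
from h import *
m=imaging.camera_model("top")
c=np.array([[82,265],[320,65],[472,215],[232,415]])/5.4+[270,100]-.4
P=np.array([onplane(m,q,132) for q in c]);print(P.round(1)[:,:2].tolist(),np.linalg.norm(np.diff(P,axis=0),axis=1))
o=P.mean(0); ex=(P[0]+P[1]-P[2]-P[3])[:2]; ey=(P[0]+P[3]-P[1]-P[2])[:2]
a=np.arctan2(ex[1],ex[0]);b=np.arctan2(ey[1],ey[0])-np.pi/2;print(o,a,b)
yaw=(a*65+b*95)/160 if 0 else (a+b)/2
T=lambda p:np.r_[o[:2]+[np.cos(yaw)*p[0]-np.sin(yaw)*p[1],np.sin(yaw)*p[0]+np.cos(yaw)*p[1]],p[2]]
print("yaw",yaw)
k=T([-125,-42,108]);print("knob",k,proj(m,k),"measured",[468/5.4+270,360/5.4+100])
# camera at scale (-210,20,330) looking forward-down
tx=yaw+np.pi
pos=T([-260+74+30,0,350-142.5]);print(pos)
bot.move_ptp(pos,[np.pi,0,tx if tx<np.pi else tx-2*np.pi])
mw=imaging.camera_model("wrist");im=imaging.capture("wrist");cv2.imwrite("pics/w1.png",im);np.save("w1.npy",mw,allow_pickle=True)
s=bot.get_state();print(s['t'],s['tcp_pos'],s['qpos'])
cv2.imwrite("pics/w1c.png",cv2.resize(im,(800,600),interpolation=cv2.INTER_CUBIC))
E
```

```text
[[630.8, -75.3], [755.7, -214.1], [665.6, -301.9], [543.6, -162.5]] [186.78328918 125.81548179 185.17259995]
[ 648.93389592 -188.44504255  132.        ] 0.7784273472709361 0.7258184642087802
yaw 0.7521229057398582
knob [ 586.34787736 -304.51394571  108.        ] [356.3827133  165.73293709] measured [356.66666666666663, 166.66666666666666]
[ 535.01642997 -295.02276513  207.5       ]
3.2667 [ 535.32366738 -294.35780994  207.52313757] [-6.23571869e-01  4.54475174e-01 -6.08754706e-02  1.05547534e+00
  1.22064643e-04 -1.37674787e+00]
```

View pics/w1c.png

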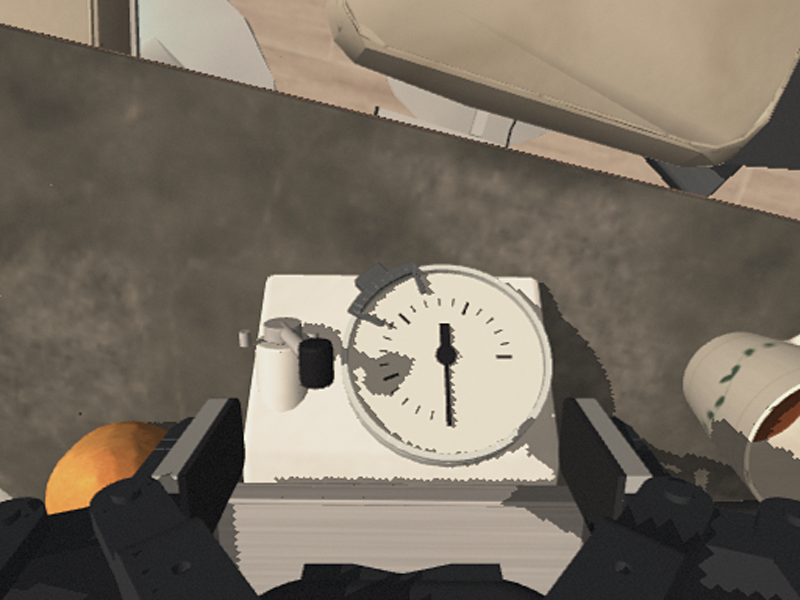

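The wrist view (shown at 1.5625x, dial upside-down) has the dial centre at (446,354) and the pointer tip at (450,425). The clip prong tips are near (378,322) and (425,288), and the knob is at (316,363). Measured against the long ticks, the index is about 105 g. Before moving I'll check the scale frame against two views.

```bash
cat >> h.py <<'E'
def tri(m1,a,m2,b):
    A=[];r=[]
    for m,u in((m1,a),(m2,b)):
        d=ray(m,u);d/=np.linalg.norm(d);M=np.eye(3)-np.outer(d,d);A.append(M);r.append(M@m['position'])
    x=np.linalg.lstsq(np.vstack(A),np.hstack(r),rcond=None)[0]
    return x,np.linalg.norm(A[0]@(x-m1['position']))
O=np.array([648.9,-188.4]);YAW=0.752
def T(p): c,s=np.cos(YAW),np.sin(YAW); return np.r_[O+[c*p[0]-s*p[1],s*p[0]+c*p[1]],p[2]]
def S(P): c,s=np.cos(YAW),np.sin(YAW); d=np.asarray(P)[:2]-O; return np.array([c*d[0]+s*d[1],-s*d[0]+c*d[1],P[2]])
E
python3 - <<'E'
from h import *
mt=imaging.camera_model("top"); mw=np.load("w1.npy",allow_pickle=True).item()
t=lambda x,y:(x/5.4+270-.4,y/5.4+100-.4); w=lambda x,y:(x/1.5625-.2,y/1.5625-.2)
for n,a,b in(("dial",t(353,436),w(446,354)),("knob",t(468,360),w(316,363))):
    x,e=tri(mt,a,mw,b);print(n,S(x).round(1),e.round(1))
print("knob pred in w",proj(mw,T([-125,-42,108]))*1.5625)
# knob assuming z=108
print(S(onplane(mw,w(316,363),108)),S(onplane(mt,t(468,360),108)))
# dial homography-free: cast on 45deg plane through dial centre
c,_=tri(mt,t(353,436),mw,w(446,354))
ex=np.array([np.cos(YAW),np.sin(YAW),0]);ey=np.array([-np.sin(YAW),np.cos(YAW),0])
n=(np.array([0,0,1])-ex)/2**.5;up=(ex+np.array([0,0,1]))/2**.5
for nm,q in dict(tip=(450,425),t50=(390,377),t100=(404,318),t150=(465,310),t200=(505,356),p1=(378,322),p2=(425,288)).items():
    d=ray(mw,w(*q));p=mw['position'];x=p+d*((c-p)@n)/(d@n)-c
    an=np.arctan2(-x@ey,x@up)%(2*np.pi);print(nm,an.round(3),(an/.02356).round(1),np.linalg.norm(x).round(1))
E
```

```text
dial [-112.6   26.6   59.7] 1.4
knob [-125.9  -41.6  106. ] 0.3
knob pred in w [314.9248761  365.67798221]
[-126.56956662  -41.56015222  108.        ] [-126.00457848  -40.588194    108.        ]
tip 0.01 0.4 42.5
t50 1.144 48.5 36.4
t100 2.291 97.2 33.5
t150 3.536 150.1 29.9
t200 4.78 202.9 33.0
p1 2.017 85.6 45.1
p2 2.862 121.5 44.5
```

The scale frame agrees to about 1–2 mm, and the index is at about 104 g, which points to the two long blocks. Now the lever.

```bash
cat >> h.py <<'E'
def ori(yaw): return [np.pi,0,(yaw+np.pi)%(2*np.pi)-np.pi]
def lever(th0,th1,over,dz=-17):
    """straddle knob and swing from lean th0 to th1 (positive = +y), overdriving by `over` mm"""
    sg=np.sign(th1-th0)
    k=lambda th,dy=0:T([-126,-67.5+55*np.sin(th)+dy,60+55*np.cos(th)+dz])
    o=ori(YAW+np.pi)
    bot.grip(0.36)
    a=k(th0);a[2]=165;bot.move_ptp(a,o)
    if bot.movel(k(th0),max_speed=120,threshold=15): print("touch on descent",bot.get_state()['tcp_pos'],bot.get_state()['contact_force'])
    for th in np.linspace(th0,th1,4)[1:]: bot.movel(k(th,sg*5),max_speed=90)
    print("stop:",bot.movel(k(th1,sg*over),max_speed=30,threshold=6),S(bot.get_state()['tcp_pos']),bot.get_state()['contact_force'])
    bot.dwell(.25)
    b=S(bot.get_state()['tcp_pos']);b[1]-=sg*4;bot.movel(T(b),max_speed=60)
    b[2]=165;bot.movel(T(b),max_speed=200)
E
python3 - <<'E'
from h import *
lever(.5,-.5,10)
im=imaging.capture("wrist");mw=imaging.camera_model("wrist")
s=bot.get_state();print(s['t'],S(s['tcp_pos']))
print("knob expected px",proj(mw,T([-126,-67.5-26.4,108]))*1.5625)
cv2.imwrite("pics/w2.png",cv2.resize(im,(800,600)))
E
```

```text
stop: True [-125.7134732   -96.70811764   90.7013663 ] [-2.08057313  2.74535724  5.90930468]
7.3667 [-125.90604222  -92.35240592  163.88096082]
knob expected px [396.78096058 338.94366982]
```

View pics/w2.png

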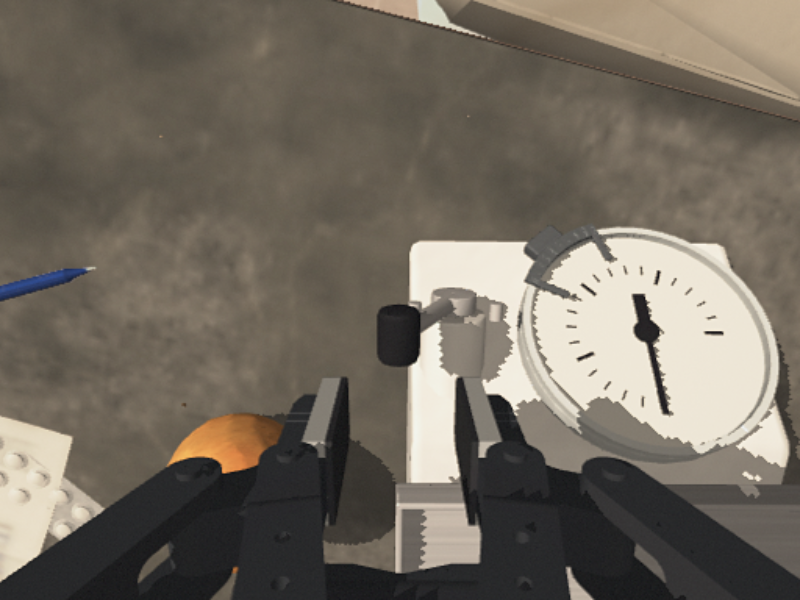

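The knob is at (398,336), where 1.0 rad predicts (397,339), so the pan is free. Now I'll localise the blocks with the wrist camera.

```bash
python3 - <<'E'
from h import *
p=bot.get_state()['tcp_pos'];bot.movel([p[0],p[1],280],max_speed=300)
for y in (-1.4,1.74):
    q=solve_ik([425,262,280],ori(y)); print(y,None if q is None else np.round(q,2))
bot.move_ptp([425,262,240],ori(1.74 if abs(solve_ik([425,262,240],ori(1.74))[5])<2.4 else -1.4))
bot.grip(.56)
m=imaging.camera_model("wrist");im=imaging.capture("wrist")
cv2.imwrite("pics/w3.png",im)
s=bot.get_state();print(s['t'],s['tcp_pos'],s['qpos'].round(2) if hasattr(s['qpos'],'round') else s['qpos'])
dk=(im.max(2)<110).astype(np.uint8)
dk=cv2.morphologyEx(dk,cv2.MORPH_OPEN,np.ones((3,3)))
ov=im.copy()
for c in cv2.findContours(dk,0,2)[0]:
    A=cv2.contourArea(c)
    if A<300: continue
    b=cv2.boxPoints(cv2.minAreaRect(c)); P=np.array([onplane(m,q,34) for q in b]);e=np.diff(P,axis=0);L=np.linalg.norm(e,axis=1)
    if L[:2].max()>100: continue
    i=L[:2].argmax();print(P.mean(0).round(1),L[:2].round(1),np.arctan2(e[i,1],e[i,0]).round(3))
    cv2.polylines(ov,[b.astype(int)],True,(0,255,0),1)
cv2.imwrite("pics/w3o.png",cv2.resize(ov,(800,600)))
E
```

```text
-1.4 [ 0.4   0.2  -0.23  1.14  0.   -1.34]
1.74 [ 0.4   0.2  -0.23  1.14  0.    1.81]
10.925 [425.12661281 261.91059853 240.00994531] [ 0.4   0.23 -0.31  1.04  0.    1.81]
[335.3 163.6  34. ] [54.1 20.8] 0.455
[439.1 217.4  34. ] [24.4 72.6] -1.304
[380.4 240.6  34. ] [24.5 35.2] -1.43
[468.9 290.5  34. ] [24.8 35.4] -1.351
[408.  313.6  34. ] [69.3 24.2] 1.691
```

View pics/w3o.png

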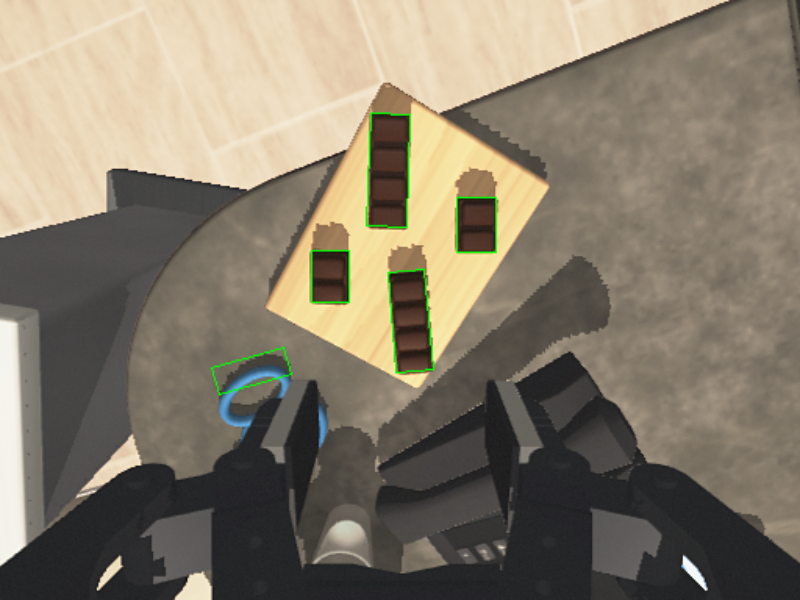

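The wrist view shows all four blocks boxed cleanly, with measured sizes of 72.6x24.4 and 35x24.6 mm. The long ones are at world (439,217) and (408,314). Transferring the first long block.

```bash
cat >> h.py <<'E'
def rise(z,v=200):
    p=bot.get_state()['tcp_pos'];bot.movel([p[0],p[1],z],max_speed=v)
def pick(xy,yaw,z=17):
    bot.grip(.56,30); bot.move_ptp([*xy,90],ori(yaw))
    print("touch",bot.movel([*xy,z],max_speed=80,threshold=12))
    bot.grip(0.0,30);s=bot.get_state();print("opening",s['opening'],"F",s['gripper_force'],"z",s['tcp_pos'][2])
    rise(290,220);print("opening",bot.get_state()['opening'])
def place(sx,sy,bottom,yaw=YAW):
    t=bottom+3
    bot.move_ptp(T([sx,sy,t+60]),ori(yaw))
    bot.movel(T([sx,sy,t+12]),max_speed=120)
    bot.movel(T([sx,sy,t]),max_speed=18)
    bot.dwell(.3); bot.grip(.47); bot.dwell(.1)
    rise(t+70,120)
def look(name,crop=True):
    """wrist view of the dial"""
    bot.move_ptp(T([-156,0,210]),ori(YAW+np.pi))
    m=imaging.camera_model("wrist");im=imaging.capture("wrist");np.save(name+".npy",m,allow_pickle=True);cv2.imwrite(f"pics/{name}.png",cv2.resize(im,(800,600),interpolation=cv2.INTER_CUBIC))
def looktop(name):
    im=imaging.capture("top");cv2.imwrite(f"pics/{name}.png",cv2.resize(im[100:210,270:380],None,fx=5.4,fy=5.4,interpolation=cv2.INTER_CUBIC))
E
python3 - <<'E'
from h import *
pick((408,313.6),1.691)
place(0,-42,119)
s=bot.get_state();print(s['t'],S(s['tcp_pos']),s['contact_force'])
looktop("t2")
E
```

```text
touch False
opening 0.2966515717322616 F 30.27159333229065 z 17.659469351107706
opening 0.2927890182388571
19.5583 [-1.50876298e-01 -4.16609269e+01  1.91319164e+02] [-0.31698816 -0.04611752 -0.11689147]
```

View pics/t2.png

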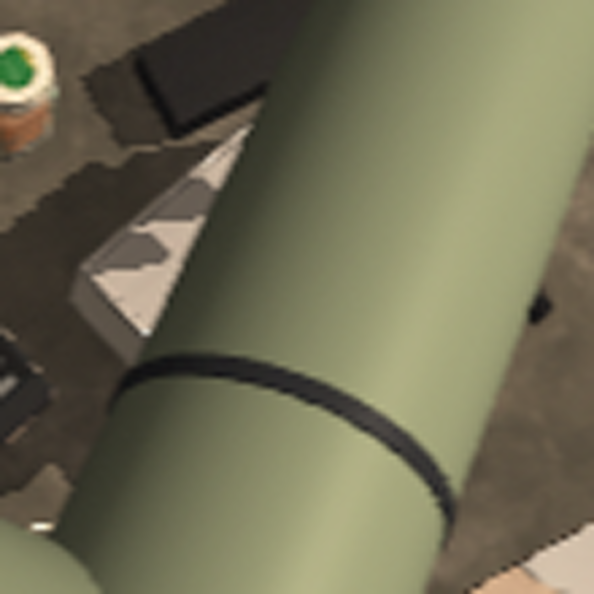

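The arm hides the pan in that view. I'll fetch the second block and take a top picture while the arm is over the board.

```bash
python3 - <<'E'
from h import *
rise(290,250)
pick((439.1,217.4),1.838)
looktop("t3")
s=bot.get_state();print(s['t'])
E
```

```text
touch False
opening 0.299773066052845 F 30.29544711112976 z 17.614046265923385
opening 0.2953323556786255
25.15
```

View pics/t3.png

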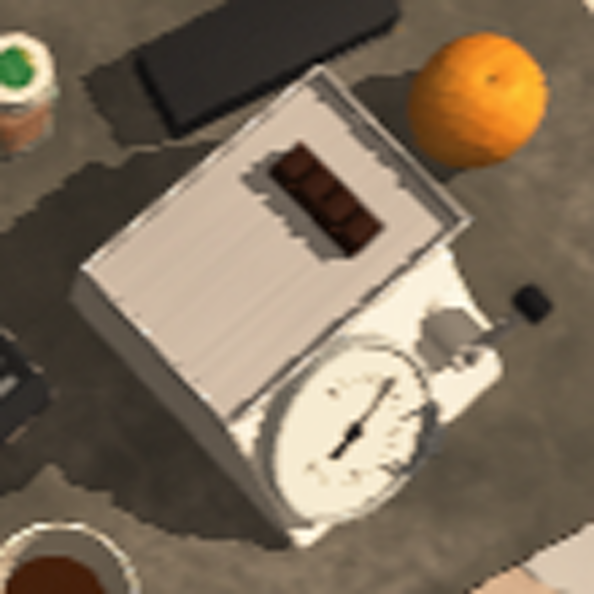

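The first block lies on the pan at (325,200), and the pointer tip at (388,382) reads about 50 g. Placing the second and reading the dial.

```bash
python3 - <<'E'
from h import *
place(0,42,114)
rise(210,200)
look("w4")
s=bot.get_state();print(s['t'])
E
```

```text
32.7083
```

View pics/w4.png

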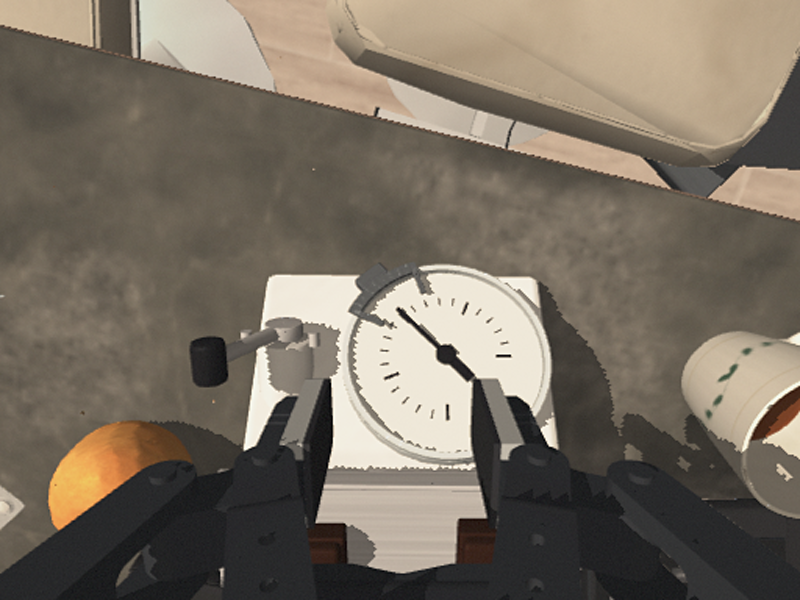

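The pointer tip at (400,310) stands midway between the prongs at (390,325) and (425,288). Locking the lever.

```bash
python3 - <<'E'
from h import *
lever(-.5,.5,10)
look("w5")
m=imaging.camera_model("wrist");print("knob expected",proj(m,T([-126,-41.5,108]))*1.5625)
s=bot.get_state();print(s['t'],s['contact_force'])
E
```

```text
stop: True [-125.95681745  -37.69299994   92.71175531] [ 2.2534077  -1.59742866  0.7242879 ]
knob expected [315.27638211 364.51834282]
36.9917 [ 0.13167206 -0.44611062 -0.77685511]
```

View pics/w5.png

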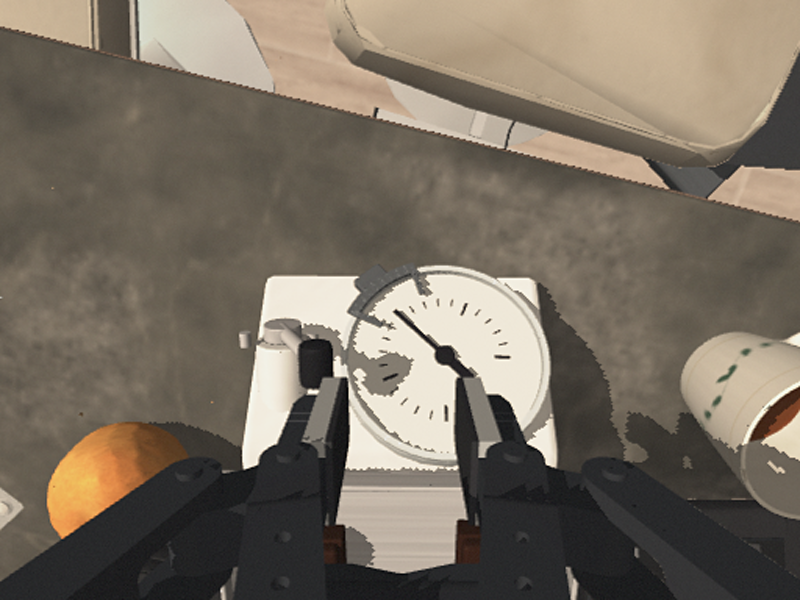

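The knob is back at (316,363), exactly where it started, and the pointer is still between the prongs. The robot is clear, so I'm handing in.

```bash
python3 -c "
from bench import bot
print(bot.sign_off())"
```

```text
the job is handed in; nothing more can be done
None
```

I weighed out the two long blocks, and the pointer settled midway between the prongs at about 100 g; the lever is locked again, the short blocks were left on the board, and I handed the job in at about 37 s of 72 s (no verdict was returned).

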